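# Angled exposure: tank tilted to its notch, shutter clicked open and shut

## Task

Take one angled exposure: tip the clear tank by its red bar until the yellow plunger drops into the index notch (you must feel for it) and leave it standing there. Then slide the red-tabbed shutter one stop on, never to the stop after that, let it stay clicked there for about two seconds, and slide it back shut with the tank still tilted. Finally bring the tank fully back to level with the metal disc still in it, let go of everything, and leave the things around undisturbed.

Things in the scene. Friction and masses are not known exactly. Their poses are not given: they have to be found in the camera images.
- stand: Fixed grey stand of the tilting tank: base plate 190 mm (its x) by 270 mm (its y, -125 to +145), 12 mm thick. Origin on the table under the tank's middle. The tank's hinge line runs along its y, 110 mm above the origin. A grey drum (152 mm across, at y = 90 to 122 mm, top 186 mm high) hides the index ring.
- tank (a joint): Tilt in rad of the open clear tank (120 x 150 x 90 mm high, 0.7 kg, nearly balanced, friction about 0.12 N m): 0 is level against its stop, growing as its red bar swings towards the stand's +x, far end stop at 0.8. The hidden ring has one notch, set differently every time, somewhere from 0.43 to 0.67 rad.
- tank_handle (a point): Middle of the tank's red bar: round, 14 mm thick, 150 mm long, along the stand's y, on uprights at its ends, clear all round for 125 mm in between. Fixed to the tank 105 mm above the hinge line when level (215 mm above the table). Axes turn with the tank: z up out of the tank, y along the bar, x the way it tips.
- plunger (a joint): Yellow-headed sprung plunger (head 20 mm across) on top of the drum: how far it has dropped, in m. 0 riding on the ring, about 0.005 in the notch. Within about 0.06 rad of the notch's middle it pulls the freed tank there and holds it; leaving the notch either way takes some 6 to 9 N at the bar.
- puck_center (a point): Centre of a loose aluminium disc, 50 mm across, 30 mm high, lying in the tank. It may slide about in it.
- port: Fixed beam port: cream box 240 mm (its x) by 50 mm by 140 mm high with a tube 90 mm across sticking out to its -y. Origin under the box's middle on the table. The shutter runs along its +y face.
- shutter (a joint): Shutter plate's slide towards the port body's +x, in m: three click stops at 0 (shut), 0.040 (the next stop: port open) and 0.080 (the stop after, at the end of its travel). Springs draw it into the nearest stop from up to about 9 mm away; it takes about 8 N to leave one.
- shutter_tab (a point): Grip point of the shutter's upright red tab: 30 mm along the slide (port x), 10 mm thick (port y), standing from 143 to 193 mm above the table; this point is 172 mm above the table, on the tab's middle. Moves with the shutter. The box's top beside it is at 140 mm.
- slab: Bystander: brown slab, 120 x 120 x 30 mm, origin under its middle.
- bottle: Bystander: white bottle, 60 mm across, 150 mm high, origin under its middle.
- weight: Bystander: aluminium cylinder, 64 mm across, 40 mm high, standing, origin under its middle.
There are look-alikes about, which are no part of the job. Leave any orange or pink look-alike of the part that bears puck_center alone.

How it is judged:
By the outcome, as a careful person would: the job done as asked, in the order asked, and still so for the second after the job is handed in, with the robot touching nothing.
It also fails if it takes over 66 s, if anything falls off the work surface, if the arm or the gripper's body presses on something with over 40 N, if the wrist force passes 120 N, or if a joint passes its speed limit or range.

## Robot

A 6-joint arm with a two-finger parallel gripper is mounted at the origin on the work surface. World frame = base frame: x ahead of the robot, y to its left, z up, the work surface at z = 0. Lengths are in mm, angles in rad, forces in N, time in s.
With the tool pointing down it reaches from about 275 to 825 mm from the base axis. Payload 5.2 kg.
Tool frame: the origin (TCP) lies at the very end of the fingers, on their centre line; the grasp point (between the pads) lies 19 mm behind it; z points along the fingers, y is the line along which they close (so a half turn about z gives the same grasp; the last joint's range is limited). The gripper opens to 93 mm and grips with 3 to 60 N. Pads are 15 mm wide; open, the fingers measure 128 mm over their backs; the gripper's body (75 mm by 188 mm) begins 65 mm behind the grasp point.
Start: joints at [0.909, 0.259, 1.535, -0, 1.348, -0.203], TCP at [243.56, 493.136, 218.653] pointing down, gripper open.
Joint ranges: [-3.14, 3.14], [-0.91, 2.08], [0.19, 2.58], [-1.22, 4.36], [0.22, 2.71], [-3.12, 3.12]. Speed limits (rad/s): [2.57, 2.57, 3.14, 3.14, 3.14, 3.14].

## Interface

Orientations are given as [roll, pitch, yaw] about the fixed x, y, z axes, in that order (R = Rz(yaw) Ry(pitch) Rx(roll)).
In Python, from bench import robot gives the robot as it stands. The module is installed in compiled form; this text tells all that it offers. Calls block until the motion is done:
- robot.move_ptp(position, orientation): joint-space move of the TCP to a pose.
- robot.move_linear(position, ori=None, speed=150, f_stop=None): straight line of the TCP; ori=None keeps the orientation; speed is the mean speed in mm/s. With f_stop (N) it stops when the force on the tool has changed by that much, and returns True; else False.
- robot.move_j(angles): joint-space move.
- robot.move_gripper(opening): opening from 0.0 (shut) to 1.0 (fully open); the grip force is fixed at half the most; returns when the fingers have stopped.
- robot.sleep(seconds).
- robot.inverse_kinematics(position, orientation): joint angles nearest the present ones, or None.
- robot.get_image(name): name is "scene" or "top"; returns a dict with "img" (400x640x3 uint8, blue, green, red), "fovy" (degrees; the focal length in pixels is half the picture's height over the tangent of half this angle, whatever the lens; pixels are square), "cx", "cy" (the principal point, pixels), "eye" and "orientation" of the camera in the world. Camera axes: x right, y down, z forward; pixel columns grow to the right and rows downward; lengths in mm; the calibration is good to about 2 mm. A picture is of the moment at which its call begins. There is no depth.
A pose or a line that the arm cannot do raises robot.MotionError and nothing moves.
- robot.hand_in(): hands the job in; it is judged then, once.
Readings, each from a call of its own:
- robot.current_t(): time.
- robot.current_qpos(): joint angles.
- robot.current_joint_vel(): joint speeds.
- robot.current_joint_efforts(): joint torques, N m.
- robot.current_tcp_pos(): TCP position.
- robot.current_eef_rot(): TCP orientation.
- robot.current_contact_force(): force on the tool from outside, world axes, zero at the start.
- robot.current_ft_torque(): the same for the moment, N m.
- robot.current_gripper_width(): opening from 0.0 (shut) to 1.0 (fully open).
- robot.current_finger_force(): force on a finger pad.
Only numpy, scipy, OpenCV 4.12 (cv2) and the standard library are available. Lean on these libraries where they do the work, as an engineer would, in place of code of your own. Each camera call takes 0.05 s, during which the arm holds its last target. There are 200 camera calls.

## Working session

There is one attempt and no reset: what is moved stays moved. The work goes in short steps, each a Python script; the robot and the scene stay as the last script left them, time stands still between calls to the robot, and variables do not carry over. Pictures are saved under pics/ and viewed, at most 10 in all, crops included, and the job is handed in when it is done.

```bash
mkdir -p pics
cat > h.py <<'E'
from bench import robot
import numpy as np, cv2
from scipy.spatial.transform import Rotation as R
def rot(o):
    o=np.array(o,float)
    return o if o.shape==(3,3) else (R.from_quat(o).as_matrix() if o.size==4 else R.from_euler('xyz',o).as_matrix())
def ray(im,u,v):
    f=len(im['img'])/2/np.tan(np.radians(im['fovy'])/2)
    d=rot(im['orientation'])@np.array([(u-im['cx'])/f,(v-im['cy'])/f,1]); return np.array(im['eye'],float),d/np.linalg.norm(d)
def plane(im,u,v,z):
    e,d=ray(im,u,v); return e+d*(z-e[2])/d[2]
def tri(a,ua,b,ub):
    e1,d1=ray(a,*ua);e2,d2=ray(b,*ub)
    s=np.linalg.lstsq(np.c_[d1,-d2],e2-e1,rcond=None)[0]
    p,q=e1+s[0]*d1,e2+s[1]*d2; return (p+q)/2,np.linalg.norm(p-q)
def proj(im,p):
    f=len(im['img'])/2/np.tan(np.radians(im['fovy'])/2)
    c=rot(im['orientation']).T@(np.array(p,float)-im['eye']); return c[:2]/c[2]*f+[im['cx'],im['cy']]
def save(im,n,crop=None,k=1):
    g=im['img']
    if crop: g=g[crop[1]:crop[3],crop[0]:crop[2]]
    cv2.imwrite('pics/'+n,cv2.resize(g,None,fx=k,fy=k,interpolation=cv2.INTER_CUBIC))
E
python3 - <<'E'
from h import *
import pickle
for n in('scene','top'):
    im=robot.get_image(n);save(im,n+'0.png',k=1.25);pickle.dump(im,open(n+'.pkl','wb'))
    print(n,{k:v for k,v in im.items() if k!='img'})
print(robot.current_t(),robot.current_eef_rot())
E
```

```text
scene {'fovy': 55.69193107983447, 'cx': 320.6309207953793, 'cy': 199.60302204929522, 'eye': array([1303.8770361 ,  324.92460418,  818.34602666]), 'orientation': array([-2.27354121, -0.01907472,  1.90634591])}
top {'fovy': 47.626688241052506, 'cx': 317.3893098517589, 'cy': 199.14967614459982, 'eye': array([ 410.52072521,   80.78800167, 1133.16012362]), 'orientation': array([-2.98811664,  0.00392169, -1.55623968])}
0.1 [-3.14002725e+00 -3.43690307e-04  2.68276852e+00]
```

View pics/scene0.png

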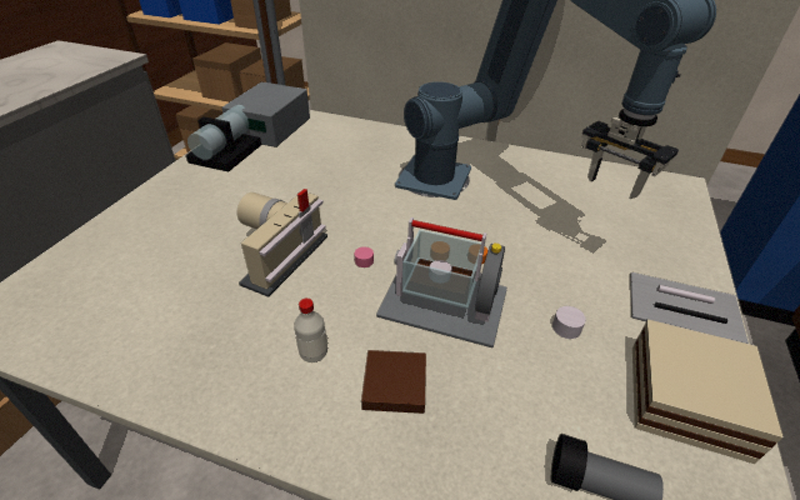

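View pics/top0.png

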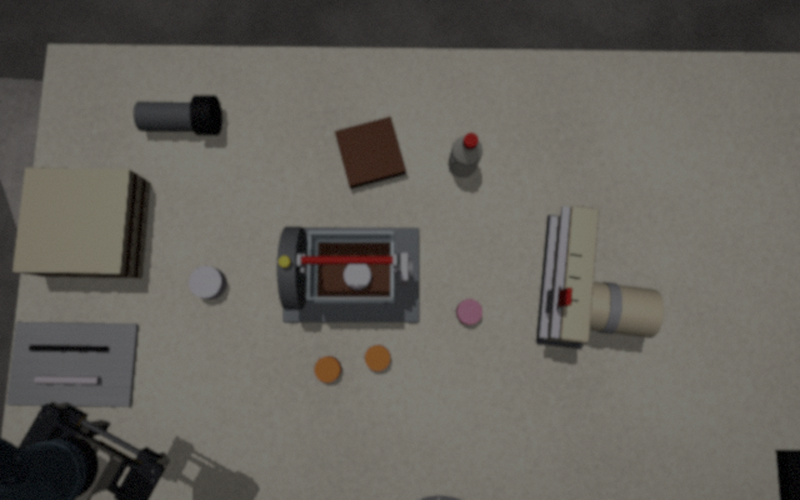

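The scene view shows the tank's red bar at about (413–483, 222–237) and the red shutter tab at (303, 200). The top view has the bar at (300–395, 260), the tab at (567, 297) and the yellow plunger at (285, 262). The tube points along world −y and the drum lies towards +y, so both bodies' +x is roughly world +x.

Red candidates:
- Bar: the long red strip above the tank.
- Tab: the small upright on the cream box.
- Bottle cap at top (470, 141) and scene (306, 305): not part of the job.

The disc is the silver one in the tank at top (357, 275). The orange and pink discs are look-alikes outside it.

Run:
```python
from h import *
import pickle
S=pickle.load(open('scene.pkl','rb'));T=pickle.load(open('top.pkl','rb'))
def comps(im,lo,hi,mn=15):
    hsv=cv2.cvtColor(im['img'],cv2.COLOR_BGR2HSV)
    m=cv2.inRange(hsv,lo,hi)
    if lo[0]==0: m|=cv2.inRange(hsv,(175,lo[1],lo[2]),(180,255,255))
    n,l,s,c=cv2.connectedComponentsWithStats(m)
    out=[]
    for i in range(1,n):
        if s[i,4]>=mn:
            p=np.argwhere(l==i)[:,::-1].astype(np.float32)
            print(s[i],c[i].round(1),np.round(cv2.boxPoints(cv2.minAreaRect(p)),1).tolist())
for im in(S,T):
    print('red');comps(im,(0,170,60),(4,255,255))
    print('yel');comps(im,(22,150,70),(35,255,255),6)
a=T['img'][155:285,415:545]; b=T['img'][175:265,215:345]
g=np.hstack([cv2.resize(a,(400,400),interpolation=2),cv2.resize(b,(400,277),interpolation=2)[:277] if 0 else cv2.copyMakeBorder(cv2.resize(b,(400,277),interpolation=2),0,123,0,0,cv2.BORDER_CONSTANT)])
cv2.imwrite('pics/crop1.png',np.clip(g*1.8,0,255).astype(np.uint8))
```

```text
red
[238 152   9  17 106] [242.2 159.7] [[237.8000030517578, 152.39999389648438], [245.1999969482422, 151.6999969482422], [246.60000610351562, 167.60000610351562], [239.1999969482422, 168.3000030517578]]
[330 177  56  16 254] [357.5 184.1] [[329.29998779296875, 180.1999969482422], [330.29998779296875, 175.8000030517578], [385.5, 187.8000030517578], [384.5, 192.1999969482422]]
[239 239  12  12 105] [244.6 244.3] [[238.1999969482422, 240.60000610351562], [247.8000030517578, 237.39999389648438], [251.3000030517578, 247.89999389648438], [241.6999969482422, 251.10000610351562]]
yel
[393 195   8   8  49] [396.6 198.2] [[393.0, 195.0], [400.0, 195.0], [400.0, 202.0], [393.0, 202.0]]
red
[371 108  11  10  84] [376.2 112.6] [[371.0, 108.0], [381.0, 108.0], [381.0, 117.0], [371.0, 117.0]]
[242 204  71   8 436] [278.  207.3] [[242.0, 204.0], [312.0, 204.0], [312.0, 211.0], [242.0, 211.0]]
[452 231   5  13  50] [453.9 237.2] [[452.0, 231.0], [456.0, 231.0], [456.0, 243.0], [452.0, 243.0]]
yel
[224 207   8   7  37] [227.5 209.9] [[224.0, 207.0], [231.0, 207.0], [231.0, 213.0], [224.0, 213.0]]
```

View pics/crop1.png

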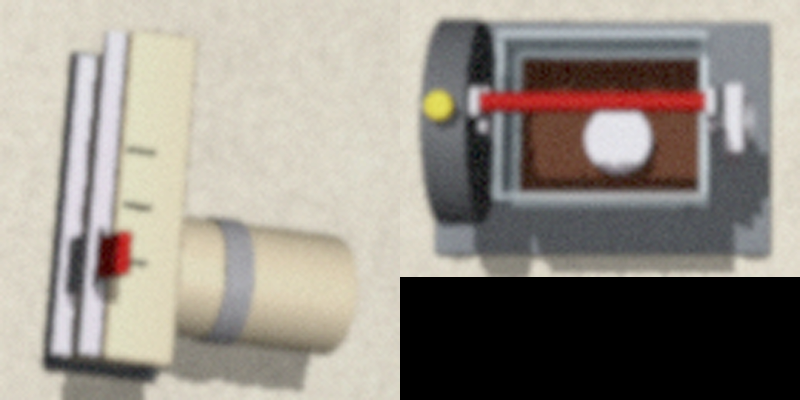

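The crop shows the red tab at its first (shut) mark, crop (115, 255), with the other marks up towards +x at (138, 207) and (141, 152). The bar runs over the silver disc inside the tank. That confirms both identities. The box's top edges run (195,38)→(170,362) and (131,32)→(104,358).

Run:
```python
from h import *
import pickle
S=pickle.load(open('scene.pkl','rb'));T=pickle.load(open('top.pkl','rb'))
c,e=tri(S,(357.5,184.1),T,(278,207.3));print('bar c',c.round(1),e)
for a,b in(((329.8,178),(242-.5,207.8)),((385,190),(312.5,207.3))): print('end',*[np.round(x,1) for x in tri(S,a,T,b)])
d=plane(T,242,207.5,215)-plane(T,312,207.5,215);
# refine direction: column-wise centroid in top
hsv=cv2.cvtColor(T['img'],cv2.COLOR_BGR2HSV);m=cv2.inRange(hsv,(0,150,50),(5,255,255))|cv2.inRange(hsv,(174,150,50),(180,255,255))
p=np.array([[u,np.nonzero(m[200:216,u])[0].mean()+200] for u in range(244,311)])
k=np.polyfit(p[:,0],p[:,1],1);A,B=[plane(T,u,np.polyval(k,u),215) for u in(244,310)]
print('bar dir yaw of stand (deg)',np.degrees(np.arctan2(*(A-B)[1::-1]))-0, np.degrees(np.arctan2(-(A-B)[0],(A-B)[1])),A,B)
f=lambda x,y:(415+x/400*130,155+y/400*130)
for q in(((195,38),(170,362)),((131,32),(104,358))):
    A,B=[plane(T,*f(*z),140) for z in q];print('edge',A.round(1),B.round(1),'yaw',np.degrees(np.arctan2(*(A-B)[1::-1])),np.linalg.norm(A-B))
t=plane(T,454,237,193);print('tab top',t)
for z in(193,172,143):print(z,proj(S,[t[0],t[1],z]),proj(T,[t[0],t[1],z]))
print('tri tab top',tri(S,(242,153.5),T,(454,237)))
print('plunger tri',tri(S,(396.6,198.2),T,(227.5,209.9)))
print([robot.current_contact_force() for _ in range(2)])
```

```text
bar c [534.2 168.5 214.1] 3.481291088389286
end [551.1 170.1 254.7] 136.5
end [529.  168.9 204.9] 145.9
bar dir yaw of stand (deg) 91.28318309807187 1.2831830980718697 [533.02148867 236.31687917 215.        ] [536.04517192 101.3280977  215.        ]
edge [ 641.1 -272.4  140. ] [ 408.  -245.7  140. ] yaw -6.548317054496064 234.65599061628924
edge [ 645.  -226.1  140. ] [ 410.1 -199.4  140. ] yaw -6.463139271718753 236.363463429428
tab top [ 480.5567431  -197.33186062  193.        ]
193 [241.96984193 152.61285847] [454. 237.]
172 [242.77361552 158.49626702] [451.08220148 237.69805254]
143 [243.85262169 166.39430488] [447.25447442 238.6137959 ]
tri tab top (array([ 480.66934043, -197.93467543,  189.886683  ]), np.float64(0.6504280806470492))
plunger tri (array([530.25757936, 274.65154426, 194.17549559]), np.float64(0.9763388779211412))
[array([ 0.229205  , -0.56568145,  0.1623442 ]), array([ 0.229205  , -0.56568145,  0.1623442 ])]
```

```bash
cat >> h.py <<'E'
YB=np.radians(1.28)+np.pi/2; YT=np.radians(-6.5)
BAR=np.array([534.5,168.8,214.]); TAB=np.array([480.6,-197.5,172.])
SX=np.array([np.cos(np.radians(1.28)),np.sin(np.radians(1.28)),0]); PX=np.array([np.cos(YT),np.sin(YT),0])
def bar(th,off=0): return BAR+SX*(105*np.sin(th)+off)+np.array([0,0,105*(np.cos(th)-1)-19])
E
python3 - <<'E'
from h import *
p=robot.current_tcp_pos();up=BAR+[0,0,90]
for y in(YB,YB-np.pi):print(y,robot.inverse_kinematics(up,[np.pi,0,y]))
for y in(YT,YT+np.pi):print(y,robot.inverse_kinematics(TAB+[0,0,80],[np.pi,0,y]))
robot.move_gripper(0.35)
robot.move_linear([p[0],p[1],300],speed=250)
q=[robot.inverse_kinematics(up,[np.pi,0,y]) for y in(YB,YB-np.pi)]
y=[YB,YB-np.pi][int(np.argmin([abs(a[5]) if a is not None else 9 for a in q]))]
robot.move_ptp(up,[np.pi,0,y])
print(robot.current_t(),y,robot.current_gripper_width(),robot.current_contact_force())
im=robot.get_image('top');im2=robot.get_image('scene')
a=im['img'][150:270,200:360];b=im2['img'][120:240,290:450]
cv2.imwrite('pics/c2.png',np.clip(1.4*np.vstack([cv2.resize(a,(400,300)),cv2.resize(b,(400,300))]),0,255).astype(np.uint8))
E
```

```text
1.593136541220424 [ 1.06912996e-01  2.36335904e-01  1.35842434e+00 -4.44089210e-16
  1.54683241e+00  8.45727818e-02]
-1.5484561123693692 [ 0.106913    0.2363359   1.35842434  0.          1.54683241 -3.05701987]
-0.11344640137963143 [-6.04797316e-01  1.82730389e-01  1.55064974e+00 -4.44089210e-16
  1.40821253e+00  1.07944541e+00]
3.0281462522101616 [-0.60479732  0.18273039  1.55064974  0.          1.40821253 -2.06214724]
3.25 1.593136541220424 0.3467412337258573 [ 1.17332235 -0.44652778 -0.20727637]
```

View pics/c2.png

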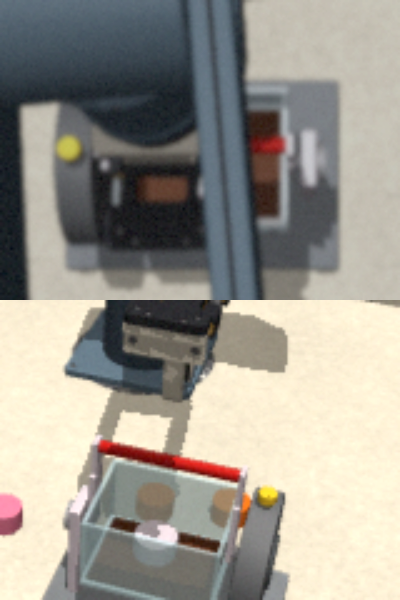

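The gripper hangs over the middle of the bar, with the near finger at crop (172, 380) above the bar at (172, 460) and its closing line across the bar. Yellow head at (268, 494). Next: descend and push while feeling.

Run:
```python
from h import *
def F(): return robot.current_contact_force()@SX
hit=robot.move_linear(bar(0),speed=120,f_stop=6); print('hit',hit,robot.current_tcp_pos(),robot.current_t())
robot.sleep(.1); f0=F(); print('f0',f0)
log=[]
g=robot.current_gripper_width()*93/2-7
for th in np.arange(-0.03,0.72,0.015):
    robot.move_linear(bar(th,g),speed=25); f=F()-f0; log.append((round(th,3),round(f,1),round(robot.current_t(),1)))
    if abs(f)>3.5 and th>0.2 or abs(f)>9: break
    if robot.current_t()>30: break
print(log, robot.current_tcp_pos())
im=robot.get_image('scene');cv2.imwrite('pics/c3.png',cv2.resize(im['img'][120:270,290:450],None,fx=3.5,fy=3.5))
```

```text
hit False [535.01688394 168.92167986 195.80345325] 4.4083
f0 -0.08995119228873816
[(np.float64(-0.03), np.float64(-0.6), 4.9), (np.float64(-0.015), np.float64(0.1), 5.2), (np.float64(0.0), np.float64(-0.3), 5.4), (np.float64(0.015), np.float64(-0.9), 5.7), (np.float64(0.03), np.float64(-2.0), 5.9), (np.float64(0.045), np.float64(-0.8), 6.2), (np.float64(0.06), np.float64(-1.3), 6.4), (np.float64(0.075), np.float64(-1.3), 6.7), (np.float64(0.09), np.float64(-0.5), 6.9), (np.float64(0.105), np.float64(-1.2), 7.2), (np.float64(0.12), np.float64(0.1), 7.4), (np.float64(0.135), np.float64(-1.4), 7.7), (np.float64(0.15), np.float64(-1.3), 7.9), (np.float64(0.165), np.float64(-0.4), 8.2), (np.float64(0.18), np.float64(-0.3), 8.4), (np.float64(0.195), np.float64(-1.1), 8.7), (np.float64(0.21), np.float64(0.2), 8.9), (np.float64(0.225), np.float64(0.1), 9.2), (np.float64(0.24), np.float64(0.1), 9.4), (np.float64(0.255), np.float64(-1.1), 9.7), (np.float64(0.27), np.float64(-0.1), 9.9), (np.float64(0.285), np.float64(-0.5), 10.2), (np.float64(0.3), np.float64(-0.8), 10.4), (np.float64(0.315), 
[... 337 characters left out ...]
np.float64(0.435), np.float64(-0.1), 12.7), (np.float64(0.45), np.float64(-0.3), 12.9), (np.float64(0.465), np.float64(-0.2), 13.2), (np.float64(0.48), np.float64(-1.3), 13.4), (np.float64(0.495), np.float64(-0.4), 13.7), (np.float64(0.51), np.float64(0.3), 13.9), (np.float64(0.525), np.float64(-0.2), 14.2), (np.float64(0.54), np.float64(0.9), 14.4), (np.float64(0.555), np.float64(-0.2), 14.7), (np.float64(0.57), np.float64(0.2), 14.9), (np.float64(0.585), np.float64(0.0), 15.2), (np.float64(0.6), np.float64(0.3), 15.4), (np.float64(0.615), np.float64(0.1), 15.7), (np.float64(0.63), np.float64(-1.3), 15.9), (np.float64(0.645), np.float64(-3.9), 16.1)] [606.09022565 170.41793446 173.73984963]
```

View pics/c3.png

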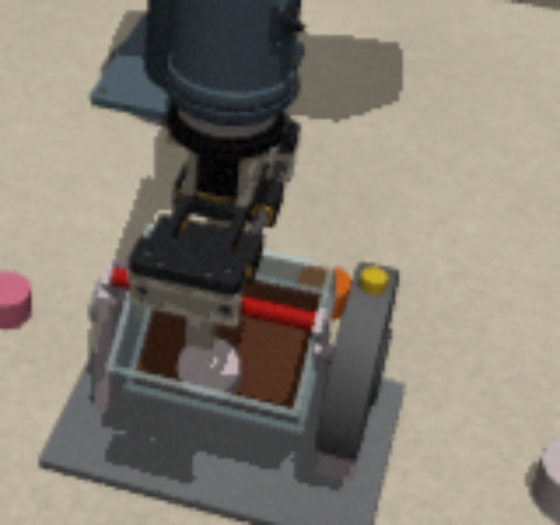

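The tank is tilted with the bar now nearer the camera. The yellow head, at scene (396.6, 200), has sunk from its earlier row of 198.2. The force vanished over 0.51–0.615 and then rose to 3.9 N, which is how the notch should feel. I'll back off, clear the bar and check.

```bash
cat >> h.py <<'E'
def cen(im,lo,hi,roi):
    h=cv2.cvtColor(im['img'],cv2.COLOR_BGR2HSV);m=cv2.inRange(h,lo,hi)
    if lo[0]==0:m|=cv2.inRange(h,(174,lo[1],lo[2]),(180,255,255))
    z=np.zeros_like(m);x0,y0,x1,y1=roi;z[y0:y1,x0:x1]=m[y0:y1,x0:x1]
    p=np.argwhere(z);return p[:,::-1].mean(0),len(p)
def look():
    s,t=robot.get_image('scene'),robot.get_image('top')
    yl=((22,150,70),(35,255,255));rd=((0,150,50),(5,255,255))
    ys,yt=cen(s,*yl,(380,180,415,220)),cen(t,*yl,(215,195,240,225))
    bs,bt=cen(s,*rd,(310,165,400,235)),cen(t,*rd,(236,150,325,225))
    print('yellow',ys,yt,tri(s,ys[0],t,yt[0])[0].round(1));p=tri(s,bs[0],t,bt[0])[0]
    print('bar',bs,bt,p.round(1),'tilt',np.arctan2((p-BAR)@SX,p[2]-BAR[2]+105))
    return s,t
E
python3 - <<'E'
from h import *
p=bar(0.6,0); c=robot.current_tcp_pos()
robot.move_linear(c-SX*9,speed=60); robot.sleep(.1)
print(robot.current_contact_force()@SX)
robot.move_linear(c-SX*9+[0,0,110],speed=200)
up=TAB+[0,0,75]
robot.move_ptp(up,[np.pi,0,YT]); robot.move_gripper(.55)
print(robot.current_t()); s,t=look()
print('tab',cen(s,(0,150,50),(5,255,255),(225,140,260,180)),cen(t,(0,150,50),(5,255,255),(440,215,465,250)))
g=np.hstack([cv2.resize(s['img'][100:230,190:290],(400,520)),cv2.resize(s['img'][130:260,300:400],(400,520))])
cv2.imwrite('pics/c4.png',g)
E
```

```text
-0.8404971494073924
19.3083
yellow (array([396.42857143, 199.6122449 ]), 49) (array([228.17391304, 210.17391304]), 23) [530.2 274.6 189.4]
bar (array([351.35608309, 204.54896142]), 337) (array([278.40057637, 180.00576369]), 347) [595.2 170.9 193.9] tilt 0.6207242089214045
tab (array([242.15384615, 159.74358974]), 117) (array([nan, nan]), 0)h.py:31: RuntimeWarning: Mean of empty slice.
  p=np.argwhere(z);return p[:,::-1].mean(0),len(p)
  ret = um.true_divide(
```

View pics/c4.png

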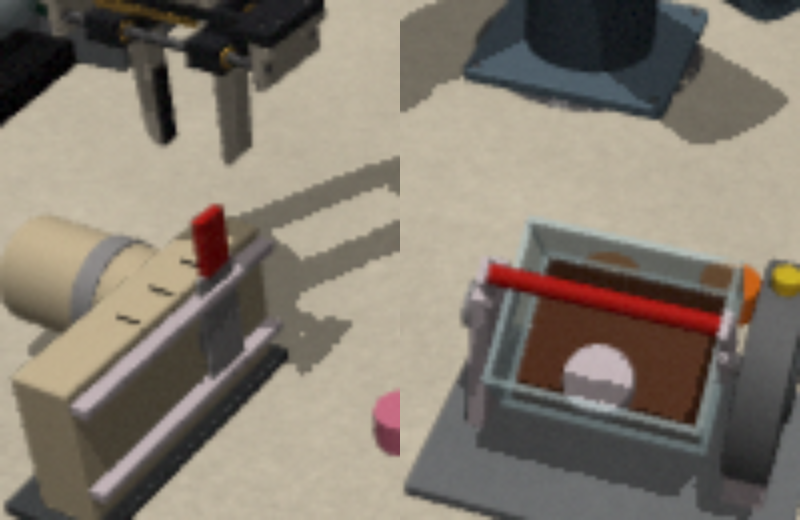

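Left crop: the open fingers at (155, 140) and (235, 160) straddle the line of the tab, whose top is at (210, 207). Right crop: the tank stands tilted by itself at about 0.62 rad with the plunger 4.8 mm down and the disc still inside. Next: grasp the tab and make the exposure.

Run:
```python
from h import *
W=robot.current_gripper_width; F=robot.current_contact_force
print('hit',robot.move_linear(TAB-[0,0,18],speed=100,f_stop=8),robot.current_tcp_pos())
robot.move_gripper(0.0); print('w',W()*93,robot.current_finger_force(),F(),robot.current_t())
c=robot.current_tcp_pos()
robot.move_linear(c+PX*40,speed=50); t1=robot.current_t(); print('at40',F()@PX,robot.current_tcp_pos()-c,t1)
robot.move_gripper(0.3)
s=robot.get_image('scene')
m=cen(s,(0,150,50),(5,255,255),(200,140,270,200));print('tab px',m,'expected',proj(s,TAB+[0,0,0]+PX*40),proj(s,TAB))
cv2.imwrite('pics/c5.png',cv2.resize(s['img'][100:230,170:300],(520,520)))
print(robot.current_t())
```

```text
hit False [ 481.0395381  -197.79727958  154.63318356]
w 9.834369518891044 30.000223517417908 [-0.84980543 -3.45968008 -0.64322444] 21.2167
at40 -0.04312511415295778 [ 3.98056230e+01 -4.57801116e+00 -3.10478334e-03] 22.1667
tab px (array([233.32, 167.23]), 100) expected [234.86252016 165.31362947] [242.71675037 158.49263446]
22.7583
```

View pics/c5.png

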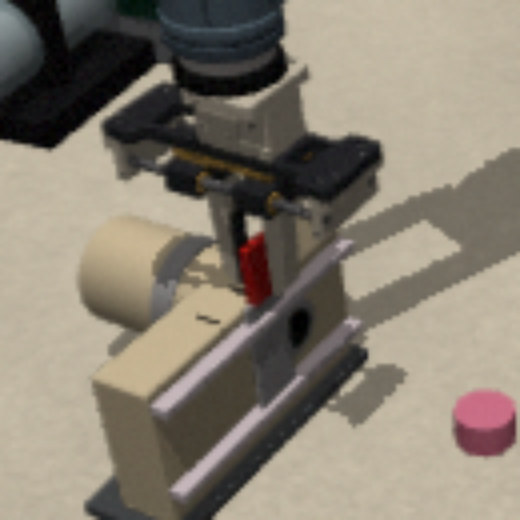

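The red tab now sits at crop (255, 270) on the second mark with the port hole showing, so the shutter is at the next stop. I'll finish the dwell, slide it back and release.

Run:
```python
from h import *
c=robot.current_tcp_pos()
robot.sleep(max(0,23.75-robot.current_t())); robot.move_gripper(0.0); print('leave',robot.current_t(),robot.current_gripper_width()*93)
robot.move_linear(c-PX*40,speed=50); print('F',robot.current_contact_force()@PX,robot.current_t())
robot.move_gripper(0.5); robot.move_linear(TAB+[0,0,100],speed=200)
s,t=look()
print('tab',cen(s,(0,150,50),(5,255,255),(200,140,270,200)),robot.current_t())
cv2.imwrite('pics/c6.png',cv2.resize(s['img'][110:260,200:400],(800,600)))
```

```text
leave 24.1833 9.746338121085133
F 0.272078864541533 25.1333
yellow (array([396.42857143, 199.63265306]), 49) (array([227.82608696, 209.86956522]), 23) [530.9 274.9 189.9]
bar (array([351.0988024, 204.5      ]), 334) (array([278.40057637, 180.00576369]), 347) [595.2 170.6 194. ] tilt 0.6205920243845433
tab (array([242.1965812 , 159.85470085]), 117) 26.75
```

View pics/c6.png

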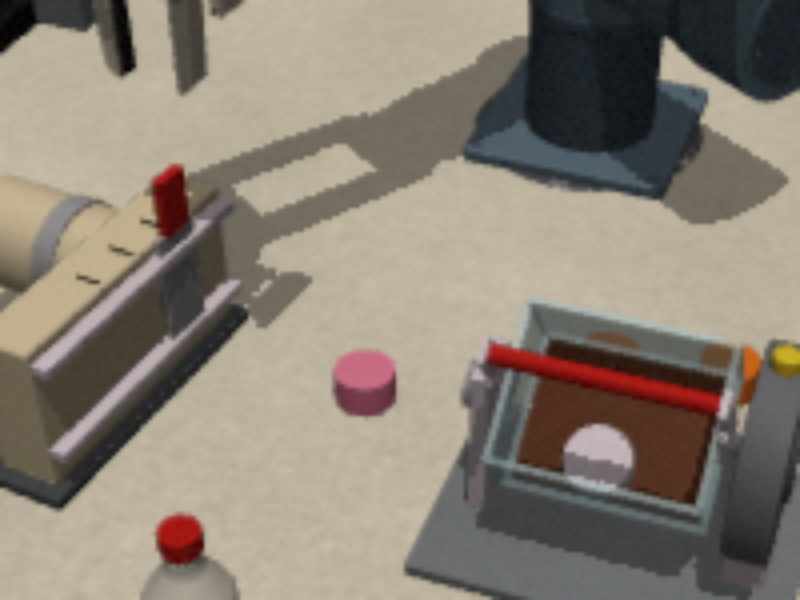

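The shutter is shut again, with the tab at (170, 200) on the first mark and back on its original pixel. The tank is still tilted with the disc inside. Next: bring the tank back to level.

Run:
```python
from h import *
F=lambda: robot.current_contact_force()@SX
b=bar(0.62)
robot.move_gripper(0.35)
robot.move_ptp(b+[0,0,110],[np.pi,0,YB]); print('hit',robot.move_linear(b,speed=120,f_stop=8),robot.current_tcp_pos())
g=-(robot.current_gripper_width()*93/2-7); f0=F(); log=[]
for th in np.arange(0.62,-0.001,-0.04):
    robot.move_linear(bar(th,g),speed=40);log.append((round(float(th),2),round(float(F()-f0),1)))
print(log,robot.current_t())
for o in(-1,-2,-3,-4,-5,-6):
    robot.move_linear(bar(0,g+o),speed=25); f=F()-f0; print(o,round(f,1))
    if f>6: break
robot.move_linear(bar(0,0),speed=40); robot.sleep(.2); print('free',F()-f0)
robot.move_linear(bar(0)+[0,0,110],speed=200)
robot.move_ptp([330,0,330],[np.pi,0,YB]); robot.sleep(.5)
s,t=look();print(robot.current_t())
cv2.imwrite('pics/c7.png',np.clip(1.3*np.hstack([cv2.resize(s['img'][100:300,180:480],(400,267)),cv2.resize(t['img'][60:327,100:500],(400,267))]),0,255).astype(np.uint8))
```

```text
hit False [596.10793999 170.10586339 176.37786227]
[(0.62, 1.3), (0.58, 4.4), (0.54, 5.2), (0.5, 3.9), (0.46, 2.3), (0.42, -0.9), (0.38, -0.3), (0.34, -0.2), (0.3, 0.7), (0.26, 0.2), (0.22, 0.8), (0.18, 1.2), (0.14, 1.0), (0.1, 1.2), (0.06, -0.1), (0.02, 0.5)] 34.0
-1 4.6
-2 7.1
free 0.8642160751837019
yellow (array([396.63265306, 198.20408163]), 49) (array([227.35714286, 209.5       ]), 28) [531.  274.8 194.8]
bar (array([357.24150943, 183.92830189]), 265) (array([277.37336245, 207.71834061]), 458) [533.6 168.8 214.2] tilt -0.00886484949424681
37.5
```

View pics/c7.png

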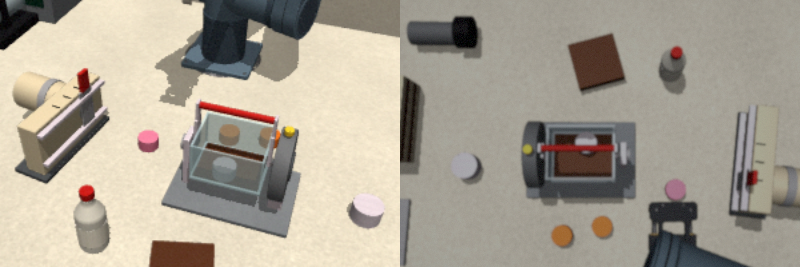

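The tank is level, with the bar back at its starting pixels and the plunger raised. The silver disc is still inside at top crop (585, 143), the shutter is shut, and the bystanders look unmoved. The gripper is clear of everything, so I'll hand in.

```bash
python3 -c "
from h import *
print(robot.hand_in())"
```

```text
the job is handed in; nothing more can be done
None
```

I made the angled exposure and handed the job in at about 37.5 s of the 66 s: tank notched at about 0.62 rad, shutter at the next stop for about 2 s and shut again while tilted, tank back level with the disc inside, and nothing else visibly moved.

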